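# Store the marble slabs in the sliding-fence rack

## Task

Put the marble serving slabs away in the rack: squeeze the fence's release lever, slide the fence out to the furthest notch and let it latch there; then stack every slab between the posts beside the fixed stop, flat, lengthwise along the rail and squarely one above another, with a cork sheet under each one (also the lowest), so that stone never lies on stone or on the steel. Then, with the lever squeezed again, slide the fence back to the second notch from the stop, where it just holds the stack, and let it latch; leave the jar, bowls, ladle and tongs where they are, and a spare cork sheet may stay on the counter.

Things in the scene. Friction and masses are not known exactly. Their poses are not given: they have to be found in the camera images.
- rack: Rack fixed to the counter: dark steel rail, 40 mm wide (x), 280 mm long (y), on two wooden feet (130 mm in x, 25 mm high, 30 mm long, at y = -60 and +190 mm). Its top, the deck, is 45 mm above the counter. Origin on the counter under the middle of the bay; z up, y along the rail from fixed stop to fence, x across it. Four notches 30 mm apart in the rail's +x edge.
- bay (a point): Point on the deck, 45 mm above the counter, in the middle of the bay, where the stack belongs; axes as the rack's. The fixed stop, an upright steel plate 70 mm wide and 60 mm high above the deck, has its inner face at y = -53 mm. Four steel posts (8 mm thick, tops 55 mm above the deck) at x = +-35, y = +-40 mm leave 62 mm between them in x; the sides are open between the posts.
- fence (a joint): Fence position in m along rack y. Upright steel plate 56 mm wide, 58 mm above the deck, black carriage reaching 70 mm behind its face; face at rack y = 23 mm + value. Notches: 0 (first, at the start; bay 76 mm long), 0.030 (second; bay 106 mm), 0.060, 0.090 (furthest; bay 166 mm). Latched, it has 3 mm play either way. Stroke -0.006 to 0.096. Friction 2 N.
- lever (a joint): Travel in m of the release paddle towards the fixed grip (rack +x): 0 let go, 0.014 fully squeezed (its end stop). The latch pin clears the notches above 0.010; below 0.004 the pin is in a notch and the fence latched. Let go between notches, the pin rests on a tooth and the value stays near 0.009. Spring 4 N at 0, 9 N fully squeezed.
- squeeze (a point): Point to pinch, moving with the fence: 42 mm behind its face, 100 mm above the counter, over the rail's middle line; axes as the rack's. On its +x side the fixed grip, a black plate 30 mm wide (y), outer face at x = +17 mm, its top 23 mm above this point and free below to 37 mm under it. Fingers closing along x from above, centred here, push the paddle home.
- paddle (a point): Middle of the outer face of the release lever's paddle, an aluminium plate 30 mm wide (y), reaching from 25 mm below to 23 mm above this point. It is at x = -31 mm from the pinch point when let go, -17 mm fully squeezed: 48 mm over paddle and fixed grip let go, 34 mm squeezed.
- slab1: White-grey marble slab, 50 mm (x) by 100 mm (y) by 14 mm (z), 130 to 270 g; origin at its centre. Lies flat on the counter at first. May be absent (two or three slabs are present).
- slab2: White-grey marble slab, 50 mm (x) by 100 mm (y) by 14 mm (z), 130 to 270 g; origin at its centre. Lies flat on the counter at first. May be absent (two or three slabs are present).
- slab3: White-grey marble slab, 50 mm (x) by 100 mm (y) by 14 mm (z), 130 to 270 g; origin at its centre. Lies flat on the counter at first. May be absent (two or three slabs are present).
- cork1: Cork sheet, 50 mm (x) by 100 mm (y) by 8 mm thick (z), 30 g; origin at its centre. Lies flat on the counter at first. All three cork sheets are the same and always present.
- cork2: Cork sheet, 50 mm (x) by 100 mm (y) by 8 mm thick (z), 30 g; origin at its centre. Lies flat on the counter at first. All three cork sheets are the same and always present.
- cork3: Cork sheet, 50 mm (x) by 100 mm (y) by 8 mm thick (z), 30 g; origin at its centre. Lies flat on the counter at first. All three cork sheets are the same and always present.
- jar: Smoked glass jar with latch, 90 mm across, 119 mm high; origin under its middle. Bystander, loose.
- bowls: Three nested ceramic pinch bowls, 96 mm across, 62 mm high together, one piece; origin under the middle. Bystander, loose.
- ladle: Stainless ladle lying on the counter, bowl 84 mm across and 30 mm high, handle 270 mm long along y; origin under its bowl. Bystander, loose.
- tongs: Wooden tongs lying on the counter, 260 mm long along y, 22 mm high; origin under the middle. Bystander, loose.
Not all that is in view belongs to the job. What is shaped like the cork2 but orange or purple is not meant. Leave any blue or red look-alike of the cork1 alone.

How it is judged:
On the way, in this order (a step that is already met when the one before it is completed fails the run):
1. the fence is latched in the furthest notch (value of joint fence above 0.085 m and value of joint lever below 0.004 m), for 0.2 s.
2. with the fence still out there, every slab lies in the bay, flat and lengthwise, each on a cork sheet (value of joint fence above 0.085 m and x of slab1 in the frame of rack between -0.015 and 0.015 m and y of slab1 in the frame of rack between -0.015 and 0.03 m and z of slab1 in the frame of rack between 0.0575 and 0.118 m and angle between the z axis of each of slab1, slab2, slab3 and the z axis of rack, either way round below 0.07 rad and angle between the y axis of each of slab1, slab2, slab3 and the y axis of rack, either way round below 0.14 rad and linear speed of each of slab1, slab2, slab3 below 0.02 m/s and x of slab2 in the frame of rack between -0.015 and 0.015 m and y of slab2 in the frame of rack between -0.015 and 0.03 m and z of slab2 in the frame of rack between 0.0575 and 0.118 m and x of slab3 in the frame of rack between -0.015 and 0.015 m and y of slab3 in the frame of rack between -0.015 and 0.03 m and z of slab3 in the frame of rack between 0.0575 and 0.118 m and contact force between slab1 and slab2 below 0.05 N and contact force between each of slab1, slab2 and slab3 below 0.05 N), for 0.3 s.
At the end, for the whole second after the job is handed in: Fence latched in the second notch (0.025 to 0.035 m, lever below 0.004 m); every slab present in the bay within 13 mm of its middle in x and y, flat (0.07 rad), lengthwise (0.14 rad), at rest, over 5.5 mm above the deck (on cork), touching no other slab (x of slab1 in the frame of rack between -0.013 and 0.013 m and y of slab1 in the frame of rack between -0.013 and 0.013 m and z of slab1 in the frame of rack between 0.0575 and 0.118 m and angle between the z axis of each of slab1, slab2, slab3 and the z axis of rack, either way round below 0.07 rad and angle between the y axis of each of slab1, slab2, slab3 and the y axis of rack, either way round below 0.14 rad and linear speed of each of slab1, slab2, slab3 below 0.02 m/s and x of slab2 in the frame of rack between -0.013 and 0.013 m and y of slab2 in the frame of rack between -0.013 and 0.013 m and z of slab2 in the frame of rack between 0.0575 and 0.118 m and x of slab3 in the frame of rack between -0.013 and 0.013 m and y of slab3 in the frame of rack between -0.013 and 0.013 m and z of slab3 in the frame of rack between 0.0575 and 0.118 m and contact force between slab1 and slab2 below 0.05 N and contact force between each of slab1, slab2 and slab3 below 0.05 N and value of joint fence between 0.025 and 0.035 m and value of joint lever below 0.004 m).
It fails at once if the jar moved more than 30 mm (distance of jar from where it was at the start of the episode above 0.03 m).
It fails at once if the bowls moved more than 30 mm (distance of bowls from where it was at the start of the episode above 0.03 m).
It fails at once if the ladle moved more than 30 mm (distance of ladle from where it was at the start of the episode above 0.03 m).
It fails at once if the tongs moved more than 30 mm (distance of tongs from where it was at the start of the episode above 0.03 m).
Of slab1, slab2, slab3 only 2 to 3 are there at a start; the rules pass over those that are not, and their reading is None.
At some moment in a run one of slab1, slab2, slab3, cork1, cork2, cork3 may be knocked a few centimetres aside while the robot is not near it.
Once in a run the grip may slacken for a moment while it holds something.
It also fails if it takes over 210 s, if anything falls off the work surface, if the arm or the gripper's body presses on something with over 40 N, if the wrist force passes 120 N, or if a joint passes its speed limit or range.

## Robot

A 6-joint arm with a two-finger parallel gripper is mounted at the origin on the work surface. World frame = base frame: x ahead of the robot, y to its left, z up, the work surface at z = 0. Lengths are in m, angles in rad, forces in N, time in s.
With the tool pointing down it reaches from about 0.3 to 0.825 m from the base axis. Payload 5.4 kg.
Tool frame: the origin (TCP) lies at the very end of the fingers, on their centre line; the grasp point (between the pads) lies 19 mm behind it; z points along the fingers, y is the line along which they close (so a half turn about z gives the same grasp; the last joint's range is limited). The gripper opens to 92 mm and grips with 3 to 60 N. Pads are 20 mm wide; open, the fingers measure 128 mm over their backs; the gripper's body (75 mm by 189 mm) begins 69 mm behind the grasp point.
Start: joints at [-1.535, 0.158, 1.597, -0, 1.386, -0.21], TCP at [0.14, -0.558, 0.215] pointing down, gripper open.
Joint ranges: [-2.91, 2.91], [-0.94, 2.29], [0.18, 2.7], [-1.29, 4.43], [0.17, 2.64], [-3, 3]. Speed limits (rad/s): [2.57, 2.57, 3.14, 3.14, 3.14, 3.14].

## Interface

Orientations are given as a rotation vector (axis times angle).
In Python, from workcell import bot gives the robot as it stands. Calls block until the motion is done:
- bot.goto(position, orientation): joint-space move of the TCP to a pose.
- bot.line_to(position, rot=None, max_speed=0.15): straight line of the TCP; rot=None keeps the orientation; max_speed is the mean speed in m/s.
- bot.set_joints(angles): joint-space move.
- bot.set_gripper(opening, newtons=None): opening from 0.0 (shut) to 1.0 (fully open); newtons is the grip in N (None keeps the last); returns when the fingers have stopped.
- bot.hold(seconds).
- bot.inverse_kinematics(position, orientation): joint angles nearest the present ones, or None.
- bot.read_camera(name): name is "scene" or "top" or "wrist"; returns a dict with "pixels" (480x640x3 uint8, blue, green, red), "fx", "fy", "cx", "cy" (pixels), "R" (3x3) and "t" (3): a world point X has camera coordinates R X + t. Camera axes: x right, y down, z forward; pixel columns grow to the right and rows downward; lengths in m; the calibration is good to about 2 mm. A picture is of the moment at which its call begins. There is no depth.
A pose or a line that the arm cannot do raises bot.MotionError and nothing moves.
- bot.job_done(): hands the job in; it is judged then, once.
Readings, each from a call of its own:
- bot.current_clock(): time.
- bot.current_joints(): joint angles.
- bot.current_joint_vel(): joint speeds.
- bot.current_effort(): joint torques, N m.
- bot.current_ee_pos(): TCP position.
- bot.current_tool_rot(): TCP orientation.
- bot.current_contact_force(): force on the tool from outside, world axes, zero at the start.
- bot.current_ft_torque(): the same for the moment, N m.
- bot.current_opening(): opening from 0.0 (shut) to 1.0 (fully open).
- bot.current_grip_force(): force on a finger pad.
Only numpy, scipy, OpenCV 4.12 (cv2) and the standard library are available. Lean on these libraries where they do the work, as an engineer would, in place of code of your own. Each camera call takes 0.05 s, during which the arm holds its last target. There are 200 camera calls.

## Working session

There is one attempt and no reset: what is moved stays moved. The work goes in short steps, each a Python script; the robot and the scene stay as the last script left them, time stands still between calls to the robot, and variables do not carry over. Pictures are saved under pics/ and viewed, at most 14 in all, crops included, and the job is handed in when it is done.

```bash
mkdir -p pics; ls
python3 - <<'E'
from workcell import bot
import cv2,numpy as np
for n in ("scene","top"):
    c=bot.read_camera(n); cv2.imwrite(f"pics/{n}0.png",c["pixels"])
    print(n,c["fx"],c["fy"],c["cx"],c["cy"],np.round(c["R"],4).tolist(),np.round(c["t"],4).tolist())
print(bot.current_clock(),bot.current_tool_rot())
E
```

```text
pics
scene 520.5080398955918 520.5080398955918 315.3973461881208 250.25029870599082 [[0.7459, 0.6658, 0.0192], [0.4193, -0.4469, -0.7903], [-0.5175, 0.5975, -0.6125]] [-0.3859, -0.1565, 1.6711]
top 535.1728419332044 535.1728419332044 316.6413973956573 240.02790696132757 [[0.0208, -0.9997, -0.0095], [-0.9954, -0.0198, -0.0936], [0.0934, 0.0114, -0.9956]] [-0.0043, 0.5304, 1.3277]
0.1 [-3.11624272e+00 -3.84939722e-01 -1.74336565e-04]
```

View pics/top0.png

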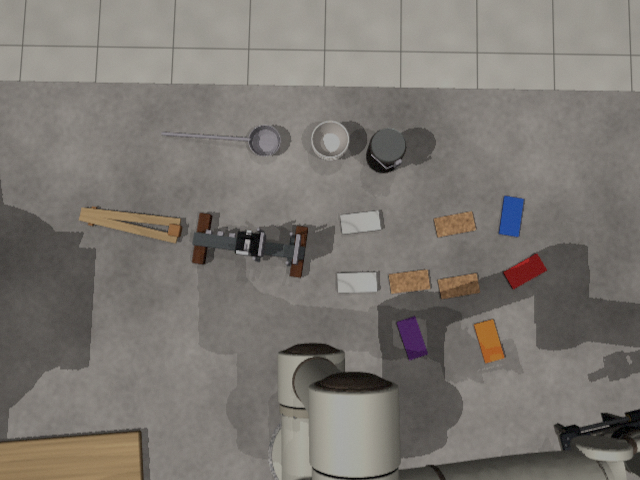

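View pics/scene0.png

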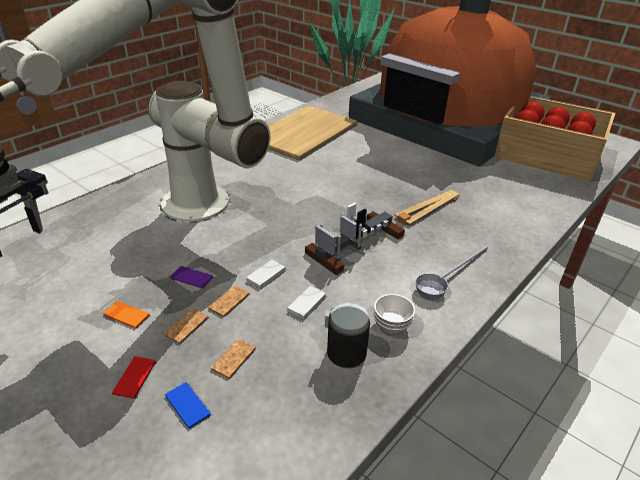

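Top view: two slabs at about (361,222) and (357,282), and cork sheets at (455,224), (409,281) and (459,286). The rack feet are at (203,238) and (300,251), with the stop on the right, so rack +y points to image left (world +y). There's no third slab in either view, and the blue, red, purple and orange sheets are decoys.

```bash
cat > h.py <<'E'
from workcell import bot
import cv2,numpy as np
from scipy.spatial.transform import Rotation as Ro
def ray(c,uv,z):
    uv=np.atleast_2d(uv).astype(float)
    d=np.c_[(uv[:,0]-c["cx"])/c["fx"],(uv[:,1]-c["cy"])/c["fy"],np.ones(len(uv))]@np.array(c["R"])
    o=-np.array(c["R"]).T@np.array(c["t"])
    return (o+d*((z-o[2])/d[:,2])[:,None])[:,:2]
def proj(c,X):
    p=np.atleast_2d(X)@np.array(c["R"]).T+c["t"]
    return p[:,:2]/p[:,2:]*c["fx"]+[c["cx"],c["cy"]]
def masks(im):
    H,S,V=cv2.split(cv2.cvtColor(cv2.GaussianBlur(im,(3,3),0),cv2.COLOR_BGR2HSV))
    return {"cork":(H>=6)&(H<=20)&(S>85)&(V>70)&~((S>215)),
            "marble":(S<30)&(V>150),"brown":(H<=14)&(S>90)&(V<125)}
def rects(c,kind,z,amin,amax,x=(0.2,0.85),y=(-0.6,0.5)):
    m=masks(c["pixels"])[kind].astype(np.uint8)*255
    m=cv2.morphologyEx(m,cv2.MORPH_CLOSE,np.ones((5,5)))
    out=[]
    for k in cv2.findContours(m,cv2.RETR_EXTERNAL,cv2.CHAIN_APPROX_NONE)[0]:
        if cv2.contourArea(k)<20: continue
        w=ray(c,k[:,0],z).astype(np.float32)
        (cx,cy),(a,b),_=r=cv2.minAreaRect(w)
        if amin<a*b<amax and x[0]<cx<x[1] and y[0]<cy<y[1]:
            p=cv2.boxPoints(r); e=max((p[1]-p[0],p[2]-p[1]),key=np.linalg.norm)
            out.append((cx,cy,np.arctan2(e[1],e[0])%np.pi,max(a,b),min(a,b)))
    return out
def rot(psi): return (Ro.from_euler('z',psi)*Ro.from_euler('x',np.pi)).as_rotvec()
E
python3 - <<'E'
from h import *
c=bot.read_camera("top")
for k,z in (("cork",.008),("marble",.014),("brown",.025)):
    for r in rects(c,k,z,.0008,.012): print(k,np.round(r,4),proj(c,[r[0],r[1],z]).round())
E
```

```text
cork [ 0.287  -0.4302  0.2855  0.1019  0.0539] [[489. 341.]]
cork [ 0.4227 -0.3549  1.7559  0.0997  0.0492] [[459. 286.]]
cork [ 0.432  -0.2297  1.7328  0.0987  0.0493] [[409. 281.]]
cork [0.4559 0.0592 3.082  0.0342 0.026 ] [[295. 269.]]
cork [0.4869 0.3115 2.9657 0.038  0.0249] [[197. 255.]]
cork [0.5718 0.3003 3.0309 0.0481 0.0254] [[203. 222.]]
cork [ 0.5807 -0.345   1.7798  0.0997  0.0485] [[454. 224.]]
marble [ 0.4269 -0.0975  1.5916  0.0958  0.0454] [[357. 282.]]
marble [ 0.5804 -0.1036  1.7061  0.0951  0.0455] [[360. 222.]]
marble [ 0.7953 -0.0377  2.0621  0.0645  0.0495] [[336. 139.]]
brown [ 0.4129 -0.3529  1.8169  0.0986  0.0319] [[459. 290.]]
brown [0.4592 0.0563 3.0405 0.0424 0.0281] [[296. 268.]]
brown [ 0.463  -0.5158  2.1035  0.1018  0.0519] [[525. 271.]]
brown [0.4879 0.3025 3.0396 0.0429 0.0312] [[199. 254.]]
brown [0.5402 0.0475 3.0229 0.0486 0.029 ] [[301. 236.]]
brown [0.5687 0.2932 3.0309 0.0481 0.0319] [[204. 223.]]
```

Run:
```python
from h import *
psi=1.457
for p in (psi,psi-np.pi):
    q=bot.inverse_kinematics([.513,.17,.33],rot(p)); print(p,None if q is None else np.round(q,2))
q=bot.inverse_kinematics([.513,.17,.33],rot(psi-np.pi))
bot.goto([.513,.17,.33],rot(psi-np.pi if q is not None and abs(q[5])<2.4 else psi))
c=bot.read_camera("wrist"); cv2.imwrite("pics/w1.png",c["pixels"]); 
o=-np.array(c["R"]).T@c["t"]; print(o,np.round(c["R"],3),bot.current_ee_pos(),bot.current_clock())
c=bot.read_camera("top")
for k,z in (("brown",.025),("cork",.025)):
    for r in rects(c,k,z,.0008,.012): print(k,np.round(r,4))
```

```text
1.457 [ 0.1   0.02  1.52 -0.    1.6   0.21]
-1.684592653589793 [ 0.1   0.02  1.52  0.    1.6  -2.93]
[0.52277189 0.24843901 0.50049691] [[ 0.993 -0.114 -0.001]
 [-0.109 -0.953  0.284]
 [-0.033 -0.282 -0.959]] [0.51318057 0.16937928 0.32980464] 3.1
brown [ 0.2884 -0.4245  0.2856  0.1011  0.0528]
brown [ 0.4253 -0.3638  1.7705  0.0708  0.0486]
brown [0.4592 0.056  3.0424 0.0423 0.0281]
brown [0.4889 0.3081 0.02   0.0405 0.0202]
brown [0.5401 0.0471 3.054  0.0492 0.0286]
brown [ 0.5781 -0.3404  1.7769  0.0972  0.048 ]
cork [ 0.2886 -0.4245  0.2856  0.1019  0.0526]
cork [ 0.4228 -0.3504  1.7702  0.0979  0.049 ]
cork [ 0.4321 -0.2269  1.7018  0.0983  0.0482]
cork [0.4552 0.0583 3.082  0.0338 0.0257]
cork [ 0.5785 -0.3408  1.7766  0.0981  0.0486]
```

View pics/w1.png

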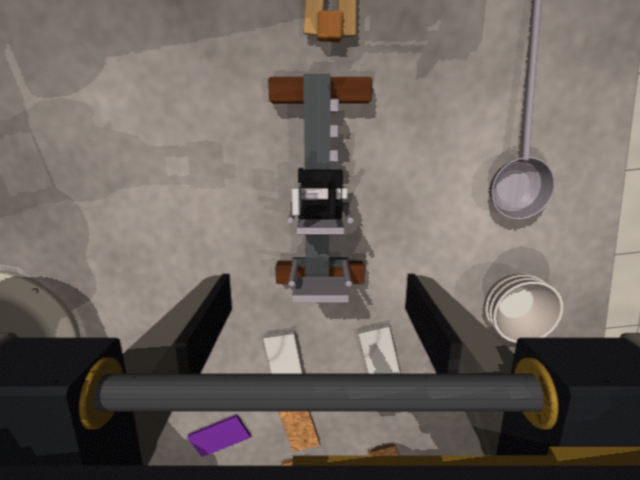

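The wrist view shows the far foot spanning columns 269–372 at row 89 and the near foot 276–365 at row 272. The rail lies between them, with the fence at (320,200) and the stop at (320,290). I'll compute the rack frame from the feet.

Run:
```python
from h import *
c=bot.read_camera("wrist"); im=c["pixels"]
H,S,V=cv2.split(cv2.cvtColor(im,cv2.COLOR_BGR2HSV))
m=((H<=14)&(S>110)&(V<150)).astype(np.uint8); m[:60]=0; m[320:]=0; m[:,:250]=0;m[:,390:]=0
n,l,st,ce=cv2.connectedComponentsWithStats(m)
for s in st[1:]:
    if s[4]>60: print(s)
# corners of each piece in world z=.025
for i in range(1,n):
    if st[i][4]>200:
        k=cv2.findContours((l==i).astype(np.uint8),cv2.RETR_EXTERNAL,cv2.CHAIN_APPROX_NONE)[0][0][:,0]
        r=cv2.minAreaRect(ray(c,k,.025).astype(np.float32)); print(i,np.round(cv2.boxPoints(r),4).tolist())
big=cv2.resize(im[50:320,240:400],None,fx=3.2,fy=2.2,interpolation=cv2.INTER_CUBIC)
big=cv2.resize(im[130:310,250:390],None,fx=3.3,fy=3.3,interpolation=cv2.INTER_CUBIC); cv2.imwrite("pics/w1c.png",big)
# predicted features for a candidate
def P(o,y,pts):
    R=Ro.from_euler('z',y-np.pi/2).as_matrix(); return proj(c,(R@np.array(pts).T).T+[*o,0])
pts=[[-.035,-.053,.105],[.035,-.053,.105],[-.028,.023,.103],[.028,.023,.103],[-.065,.19,.025],[.065,.19,.025],[0,.205,.045]]
print(P((.507,.1115),1.457,pts).round(1))
```

```text
[269  77  34  26 867]
[ 331   77   41   26 1004]
[276 261  16  23 306]
[349 261  16  23 311]
[297 267   8  10  73]
[330 267  14   9 116]
1 [[0.4652000069618225, 0.2912999987602234], [0.5065000057220459, 0.2865999937057495], [0.5098000168800354, 0.31540000438690186], [0.4684999883174896, 0.32010000944137573]]
2 [[0.5421000123023987, 0.2824999988079071], [0.5921000242233276, 0.2766999900341034], [0.5954999923706055, 0.30550000071525574], [0.5454000234603882, 0.31130000948905945]]
3 [[0.43700000643730164, 0.04540000110864639], [0.45840001106262207, 0.0421999990940094], [0.4634999930858612, 0.07649999856948853], [0.44209998846054077, 0.07970000058412552]]
4 [[0.5421000123023987, 0.03319999948143959], [0.5637999773025513, 0.030700000002980232], [0.5677000284194946, 0.06469999998807907], [0.5460000038146973, 0.06710000336170197]]
[[289.9 294.1]
 [347.  294.1]
 [294.5 234.1]
 [342.4 234.1]
 [266.4  88.2]
 [370.6  88.2]
 [318.5  72.5]]
```

View pics/w1c.png

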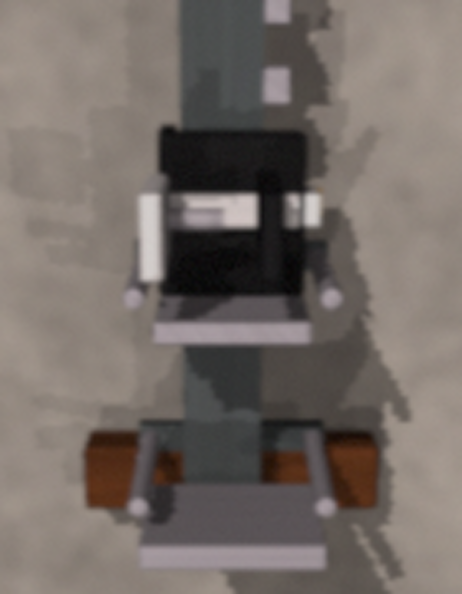

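```bash
cat >> h.py <<'E'
TH=1.457; O=np.array([.509,.110])
RX=np.array([np.sin(TH),-np.cos(TH)]); RY=np.array([np.cos(TH),np.sin(TH)])
def rk(x,y,z): return np.r_[O+x*RX+y*RY,z]
def stat(s=""): print(s,"t%.1f"%bot.current_clock(),"ee",np.round(bot.current_ee_pos(),4),"op %.3f"%(bot.current_opening()*.092),"gf %.1f"%bot.current_grip_force(),"F",np.round(bot.current_contact_force(),1))
E
python3 - <<'E'
from h import *
bot.set_gripper(1.0,25)
bot.goto(rk(0,.065,.20),rot(TH))
bot.line_to(rk(0,.065,.081)); stat("down")
bot.set_gripper(0.0,25); stat("squeezed")
bot.line_to(rk(0,.155,.081),max_speed=.06); stat("slid")
bot.set_gripper(1.0); bot.hold(.2); stat("rel")
bot.line_to(rk(0,.155,.20)); bot.line_to(rk(0,.06,.33),max_speed=.3)
c=bot.read_camera("wrist"); cv2.imwrite("pics/w2.png",c["pixels"])
for v in (.06,.09): print(proj(c,[rk(-.028,.023+v,.103),rk(.028,.023+v,.103)]).round(1))
print(proj(c,[rk(-.035,-.053,.105),rk(.035,-.053,.105),rk(-.031,.042+.09+.023,.123),rk(.017,.155,.123)]).round(1))
E
```

```text
down t4.9 ee [0.5176 0.1747 0.0825] op 0.092 gf 0.0 F [-0.5  0.6 -0.6]
squeezed t5.9 ee [0.5161 0.1748 0.081 ] op 0.034 gf 25.0 F [-1.6  1.1  2.5]
slid t7.5 ee [0.5265 0.2642 0.081 ] op 0.033 gf 25.0 F [-4.6  1.1  4.2]
rel t8.7 ee [0.5266 0.264  0.081 ] op 0.092 gf 0.0 F [ 0.1 -0.3 -0.1]
[[294.2 184.7]
 [344.2 184.8]]
[[293.7 157.3]
 [344.8 157.4]]
[[290.4 296.2]
 [347.6 296.3]
 [288.5 116.1]
 [336.1 116.1]]
```

View pics/w2.png

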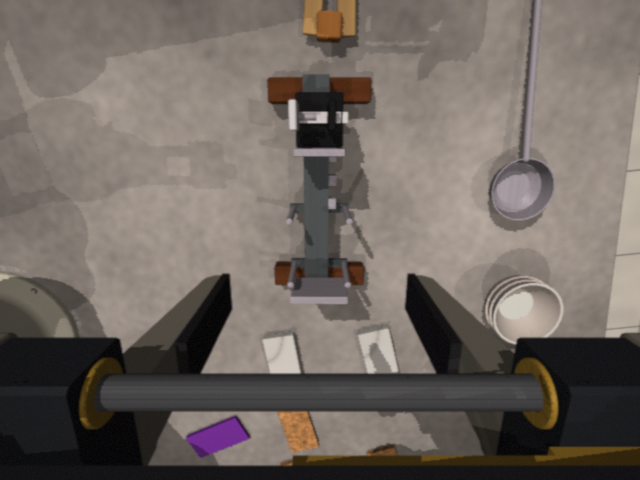

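The fence is latched at the furthest notch: its face is at row 155 (157 predicted) and the paddle is back at column 289. Next: the first cork, then the first slab.

```bash
cat >> h.py <<'E'
def find(kind):
    c=bot.read_camera("top"); z={"cork":.008,"marble":.014}[kind]
    L=[r for r in rects(c,kind,z,.0037,.0058,y=(-.45,.03)) if .088<r[3]<.108 and .04<r[4]<.056 and not(kind=="cork" and r[0]<.35)]
    return L
def pick(kind,target=None):
    L=find(kind); print(kind,np.round(L,3).tolist())
    r=max(L,key=lambda r:r[1]) if target is None else min(L,key=lambda r:np.hypot(r[0]-target[0],r[1]-target[1]))
    p=np.array(r[:2])
    bot.line_to([*p,.16],rot(r[2]),max_speed=.3); bot.line_to([*p,.0035],max_speed=.12)
    bot.set_gripper(0,30 if kind=="cork" else 45); bot.hold(.1); stat("grip")
    bot.line_to([*p,.03],max_speed=.08); stat("lift")
    if not .045<bot.current_opening()*.092<.056: return False
    bot.line_to([*p,.16],max_speed=.2)
    return True
def place(zb,y=0.0):
    bot.line_to(rk(0,y,.17),rot(TH),max_speed=.25); bot.hold(.2); stat("above")
    if not .045<bot.current_opening()*.092<.056: return False
    bot.line_to(rk(0,y,zb+.02),max_speed=.12); bot.line_to(rk(0,y,zb+.0045),max_speed=.05); stat("at")
    bot.set_gripper(1.0); bot.hold(.1)
    bot.line_to(rk(0,y,.2),max_speed=.2); stat("up"); return True
def look(name,):
    bot.line_to(rk(0,-.03,.33),rot(TH),max_speed=.3)
    c=bot.read_camera("wrist"); cv2.imwrite(f"pics/{name}.png",c["pixels"]); return c
E
python3 - <<'E'
from h import *
if pick("cork"): print(place(.045))
print([len(find(k)) for k in ("cork","marble")])
c=look("w3")
x=proj(c,[rk(a*.025,b*.05,.053) for a,b in ((-1,-1),(1,-1),(1,1),(-1,1))]); print(x.round())
cv2.polylines(c["pixels"],[x.round().astype(int)],True,(0,255,0),1)
cv2.imwrite("pics/w3c.png",cv2.resize(c["pixels"][100:340,200:440],None,fx=2.4,fy=2.4))
E
```

```text
cork [[0.423, -0.355, 1.769, 0.1, 0.05], [0.432, -0.23, 1.702, 0.1, 0.049], [0.581, -0.345, 1.777, 0.099, 0.049]]
grip t14.3 ee [ 0.4324 -0.2297  0.0035] op 0.049 gf 30.0 F [-0.4  0.6  0.5]
lift t14.8 ee [ 0.4327 -0.2299  0.0304] op 0.049 gf 30.0 F [ 0.1  0.4 -0.2]
above t17.3 ee [0.509  0.1093 0.17  ] op 0.050 gf 30.0 F [-0.9 -1.1  0.3]
at t18.8 ee [0.5087 0.11   0.0491] op 0.049 gf 30.0 F [-0.7  0.2  0.6]
up t20.6 ee [0.5081 0.11   0.1986] op 0.092 gf 0.0 F [ 0.6  0.  -0.5]
True
[2, 1]
[[299. 212.]
 [338. 212.]
 [339. 131.]
 [298. 131.]]
```

View pics/w3c.png

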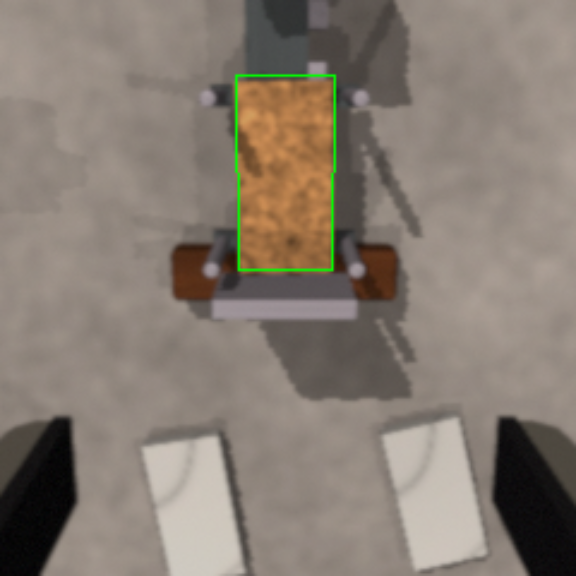

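The cork lies right on its predicted outline in the bay, centred between the posts. Both slabs are visible below it. Next I'll place the slab, the cork and the second slab, measuring each layer with the wrist camera.

```bash
cat >> h.py <<'E'
def check(kind,zt,name):
    c=look(name)
    out=[]
    for r in rects(c,kind,zt,.003,.0065,x=(.46,.56),y=(.06,.17)):
        d=np.array(r[:2])-O; out.append((d@RX,d@RY,r[2]-TH,r[3],r[4]))
    print("CHECK",kind,np.round(out,4).tolist()); return out
E
python3 - <<'E'
from h import *
check("cork",.053,"a0")
if pick("marble") and place(.053):
    o=check("marble",.067,"a1")
    if o and abs(o[0][0])<.006 and abs(o[0][1])<.008 and abs(o[0][2])<.08:
        if pick("cork") and place(.067): check("cork",.075,"a2")
E
```

```text
CHECK cork [[-0.0035, -0.0018, 0.002, 0.1005, 0.0607]]
marble [[0.427, -0.097, 1.592, 0.096, 0.045], [0.58, -0.104, 1.708, 0.095, 0.046]]
grip t24.9 ee [ 0.427  -0.0974  0.0035] op 0.050 gf 44.9 F [-0.  -0.3 -0.6]
lift t25.4 ee [ 0.427  -0.0975  0.03  ] op 0.049 gf 44.9 F [-0.2  1.2 -0.6]
above t27.4 ee [0.5088 0.1091 0.1699] op 0.050 gf 44.9 F [ 0.7  0.6 -1.9]
at t28.9 ee [0.5087 0.11   0.0571] op 0.050 gf 44.9 F [ 0.4  0.9 -1.6]
up t30.6 ee [0.5081 0.11   0.1986] op 0.092 gf 0.0 F [-0.9 -0.8  0.1]
CHECK marble [[-0.0011, -0.0001, 0.0164, 0.0982, 0.0488]]
cork [[0.423, -0.355, 1.765, 0.099, 0.049], [0.581, -0.345, 1.771, 0.099, 0.049]]
grip t35.2 ee [ 0.581  -0.3448  0.0035] op 0.049 gf 30.0 F [ 0.2 -0.7 -0.4]
lift t35.7 ee [ 0.5814 -0.3453  0.031 ] op 0.049 gf 30.0 F [0.6 0.3 0.1]
above t38.7 ee [0.5091 0.1095 0.17  ] op 0.049 gf 30.0 F [ 0.1 -0.6 -0.8]
at t40.0 ee [0.5087 0.11   0.0712] op 0.049 gf 30.0 F [0.5 0.8 0.1]
up t41.7 ee [0.5082 0.11   0.1987] op 0.092 gf 0.0 F [ 0.  -0.4 -0.6]
CHECK cork [[-0.0029, -0.0026, 0.0012, 0.0995, 0.0578]]
```

Run:
```python
from h import *
print(len(find("marble")))
if pick("marble") and place(.075):
    check("marble",.089,"a3"); print("left",len(find("marble")))
im=cv2.imread("pics/a3.png"); cv2.imwrite("pics/a3c.png",cv2.resize(im[100:340,200:440],None,fx=2.4,fy=2.4))
```

```text
1
marble [[0.58, -0.104, 1.708, 0.095, 0.046]]
grip t45.7 ee [ 0.5803 -0.1038  0.0035] op 0.049 gf 45.0 F [ 0.8  0.7 -0.3]
lift t46.2 ee [ 0.5807 -0.104   0.0308] op 0.050 gf 45.0 F [-1.4 -0.4 -2.3]
above t48.2 ee [0.5092 0.1091 0.1698] op 0.050 gf 45.0 F [ 0.3 -0.5 -1.7]
at t49.5 ee [0.5087 0.11   0.0792] op 0.049 gf 45.0 F [ 0.2  1.1 -2.1]
up t51.1 ee [0.5082 0.11   0.1987] op 0.092 gf 0.0 F [-0.6  0.6 -0.7]
CHECK marble [[-0.0008, -0.0004, 0.0016, 0.0973, 0.0491]]
left 0
```

View pics/a3c.png

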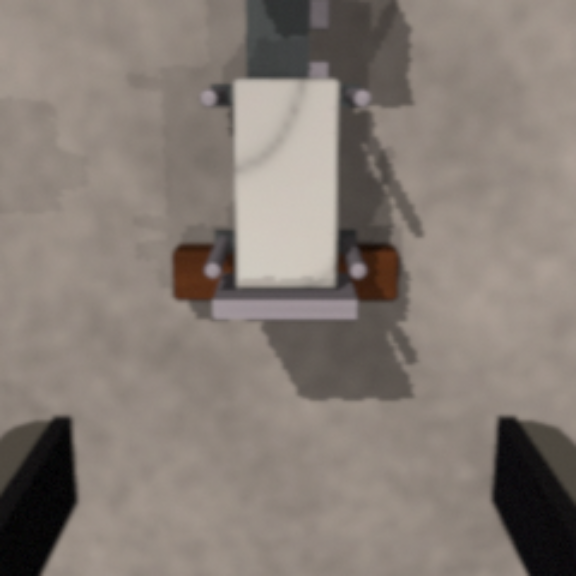

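The stack is square: offset within 1 mm and yaw 0.002 rad in the bay. Now I'll bring the fence back to the second notch.

Run:
```python
from h import *
bot.line_to(rk(0,.155,.20),rot(TH),max_speed=.25)
bot.line_to(rk(0,.155,.081)); bot.set_gripper(0.0,25); stat("squeezed")
bot.line_to(rk(0,.094,.081),max_speed=.04); stat("slid")
bot.set_gripper(1.0); bot.hold(.3); stat("rel")
bot.line_to(rk(0,.094,.2)); check("marble",.089,"a4")
c=look("w5")
print(proj(c,[rk(-.028,.053,.103),rk(.028,.053,.103),rk(-.031,.095,.123),rk(-.026,.095,.123)]).round(1))
cv2.imwrite("pics/w5c.png",cv2.resize(c["pixels"][60:300,200:440],None,fx=2.4,fy=2.4))
```

```text
squeezed t54.7 ee [0.5264 0.2642 0.0811] op 0.034 gf 25.0 F [-1.3  1.   2.6]
slid t56.4 ee [0.5194 0.2026 0.0811] op 0.034 gf 25.0 F [-3.8  1.4  5.7]
rel t57.6 ee [0.5197 0.2034 0.081 ] op 0.092 gf 0.0 F [ 0.2 -0.5  0.9]
CHECK marble [[-0.0008, -0.0034, 0.0017, 0.0919, 0.0491]]
[[293.  129.2]
 [345.2 129.3]
 [287.8  84.5]
 [292.8  84.5]]
```

View pics/w5c.png

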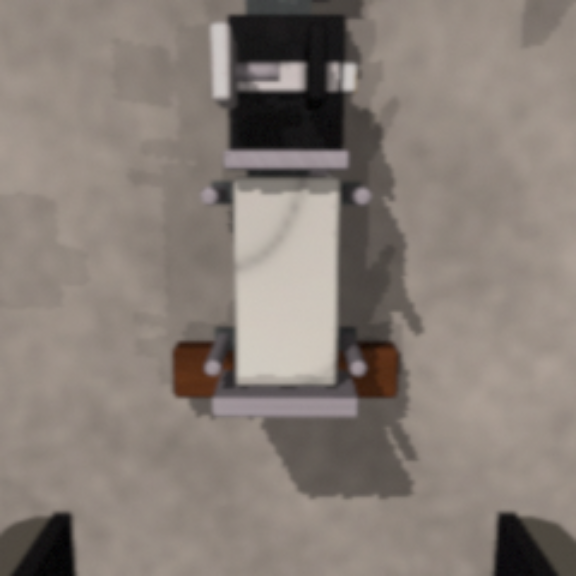

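Fence face is at row 130 (129.2 predicted for 0.030) and the paddle's outer face at column 287.5 (287.8 when fully let go), so it is latched. The stack is undisturbed; the shorter length reading comes from the fence's shadow.

```bash
python3 -c "
from workcell import bot
print(bot.job_done())"
```

```text
the job is handed in; nothing more can be done
None
```

I handed the job in at about 60 s of the 210 s: both slabs (no third was present) are stacked in the bay, each on its own cork, and the last camera check showed the fence latched in the second notch; no verdict came back.

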